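Tip a counting chamber out of its tray and set it on the lit stage

ROBOT

A 7-joint arm with a two-finger parallel gripper is mounted at the origin on the work surface. World frame = base frame: x ahead of the robot, y to its left, z up, the work surface at z = 0. Lengths are in m, angles in rad, forces in N, time in s.
With the tool pointing down it reaches from about 0.4 to 0.85 m from the base axis. Payload 10.4 kg.
Tool frame: the origin (TCP) lies midway between the tips of the shut fingers; the grasp point (between the pads) lies 19 mm behind it; z points along the fingers, y is the line along which they close (so a half turn about z gives the same grasp; the last joint's range is limited). The gripper opens to 87 mm and grips with 3 to 60 N. Pads are 19 mm wide; open, the fingers measure 117 mm over their backs; the gripper's body (75 mm by 190 mm) begins 51 mm behind the grasp point.
Start: joints at [1.141, 0.332, -0.065, 1.46, 0.022, 1.35, -0.088], TCP at [0.247, -0.574, 0.223] pointing down, gripper open.
Joint ranges: [-2.6, 2.6], [-0.5, 2.12], [-1.47, 1.34], [0.16, 2.42], [-1.27, 4.41], [0.06, 2.06], [-2.6, 2.6]. Speed limits (rad/s): [2.22, 2.22, 2.79, 2.79, 3.14, 3.14, 3.14].

INTERFACE

Orientations are given as a unit quaternion [x, y, z, w].
In Python, from bench import r gives the robot as it stands.
- The arm moves only by the tool arm_command, never from a script. Its arguments are lists of equal length, an entry for each row: "xyz": the shift along the world's x, y, z in m, a list of three; "rot": the turn, a rotation vector about the world's x, y, z in rad, a list of three. In form: {"xyz": [[tx, ty, tz], ...], "rot": [[ax, ay, az], ...]}. A call has 1 to 20 rows; each row is the pose to reach, as a shift and turn from the pose commanded when the call began; what a row does not reach only later rows make up. A row lasts 1/12 s, in which the tool goes at most 41.7 mm and 7.16 degrees, less where a joint would pass 70% of its speed; a pose out of reach is approached as far as the arm can. A call with a gripper value outside its range is refused whole. "grip" is the opening, from 0 (shut) to 1 (fully open), set as the call begins (left out, the last holds). The fingers move at their own pace and stop on an object; "squeeze" is the grip in N (left out, the last holds). Time passes only in rows, so rows that repeat a pose let the fingers close. It gives the time, the measured TCP pose, the force, the opening and the grip force at its end, in the units of the state.
- r.read_state(): the state, without advancing time (a new reading comes with each control period).
- r.camera(name): name is "side" or "top" or "wrist"; returns the picture (420x560x3 uint8, red, green, blue); there is no depth.
- r.camera_model(name): a dict with "fx", "fy", "cx", "cy" (pixels), "k1" (the pictures are not rectified: a ray, as slopes to the right and down, at radius r is drawn at 1 + k1 r^2 times it, then the intrinsics apply), "T" (4x4, takes a point from camera to world coordinates). Camera axes: x right, y up, looking along -z (the intrinsics and any distortion apply to the point x, -y, -z); pixel columns grow to the right and rows downward; lengths in m; the calibration is good to about 2 mm. A picture is of the moment at which its call begins: read the wrist's pose just before it. camera_model takes no time and is no camera call; for the wrist camera it gives the pose at the moment of the call.
- r.close_job(): hands the job in; it is judged then, once.
Trained networks look in the newest picture that a camera, given by its name, has taken for a name from the list of things; names that differ only in an ending like _2 or _b are one class to them, and where a whole thing is asked for, a point or a joint stands for the part that bears it (a point fixed in the world has none). Each returns a list of dicts, best first, with "conf" (0 to 1); they miss things now and then, are a little off and sometimes report something else, mostly with a low value. They report only what shows in the picture. A call takes as long as a camera call. They do not tell look-alikes from the thing itself.
- r.look_for(label, camera): "at" ([x, y, z] in m, in the coordinates of the camera as it stood for that picture, good to about 4 mm: the middle of the surface that is visible of it).
- r.spot_point(label, camera): "at" ([x, y, z] in m, in the coordinates of the camera as it stood for that picture, good to about 4 mm: a listed point, or the origin of a listed thing).
The state is a dict: "time": time; "joint_positions": joint angles; "joint_vel": joint speeds; "joint_torque": joint torques, N m; "ee_pos": TCP position; "eef_rot": TCP orientation; "ft_force": force on the tool from outside, world axes, zero at the start; "torque": the same for the moment, N m; "width": finger opening in m; "grip_force": force on a finger pad.
Only numpy, scipy, OpenCV 4.12 (cv2) and the standard library are available. Lean on these libraries where they do the work, as an engineer would, in place of code of your own. Each camera call takes 0.05 s, during which the arm holds its last target. There are 200 camera calls.

TASK

Press the overhanging end of the glass counting chamber, over the finger hollow of its tray, fully down, so that the other end tips up and stays up; then take the chamber by its raised end and lay it gently flat on the lit stage, a finger's width or two short of the fence, its long side along it and its silvered square over the white window. Let go, and then push it sideways until its long edge lies flush along the fence. Do not drop the glass, and leave the bottle, the jar, the carton and the dish where they are.

Things in the scene. Friction and masses are not known exactly. Their poses are not given: they have to be found in the camera images.
- slab: counting chamber: flat clear glass slab 76 long (x) x 35 wide (y) x 4 thick (z, up), 28 g, a silvered 20 x 20 square amid its top. Origin at its very centre (mid-thickness). It starts level on the tray's tilting bed, its axes along the tray's, centred over the tray's origin, underside 30 above the bench, top level with the tray's rim: its sides cannot be taken until it is tipped up
- tray: grey storage tray, fixed: 130 (x) x 85 (y), rim 34 above the bench. Origin under its centre, z up. Its -x end, towards the robot, is the finger hollow: open at the end, 63 wide between walls, floor 8 above the bench; the slab's -x end hangs there. From x = -10 to +52 the slab lies between cheeks (well 43 wide, cheek tops flat at rim height), an end wall beyond
- bed (a joint): tilt of the steel bed under the slab, rad: 0 level (start), 0.6 its stop. Pivot along the tray's y at x = -6, 28 above the bench (tray frame). Pressing the slab's -x end down (1 to 3 N; press close to that end) raises it: that end sinks, the +x end rises, and the stiff pivot stays where left. A 3 high lip keeps the slab's low end from sliding off; the slab stands 2 proud of the bed each side
- stage: lit stage, fixed: grey block 130 (x) x 100 (y), flat top 24 above the bench. Origin under its centre, z up. White window 60 x 60 flush in its top, centred at x = 0, y = +4. Along its +y side a dark steel fence, 120 long in x, 6 high above the top, its face at y = +36 looking to -y: a slab flush along it has its centre at y = +18.5, 26 above the bench
- bottle: white plastic wash bottle, loose, 72 across, about 200 high; origin under its centre. To be left alone
- jar: amber jar with a foil cap, loose, 73 across, 107 high; origin under its centre. To be left alone
- carton: small paper carton with a red band, loose, 60 x 90 x 35 high; origin under its centre. To be left alone
- dish: shallow white dish, loose, 72 across, 15 high; origin under its centre. To be left alone
Not all that is in view belongs to the job. What is shaped like the tray but green or yellow is not meant.

How it is judged:
By the outcome, as a careful person would: the job done as asked, in the order asked, and still so for the second after the job is handed in, with the robot touching nothing.
It also fails if it takes over 58 s, if anything falls off the work surface, if the arm or the gripper's body presses on something with over 40 N, if the wrist force passes 120 N, or if a joint passes its speed limit or range.

## Working session

There is one attempt and no reset: what is moved stays moved. The work goes in short steps, Python scripts to look and compute and a tool call to move; the robot and the scene stay as the last step left them, time stands still between calls to the robot, and variables do not carry over. Pictures are saved under pics/ and viewed, at most 10 in all, crops included, and the job is handed in when it is done.

Besides the shell and the picture viewer there is one more tool, called after "Call:" by a JSON object that holds its "op" and its "data", one argument or row to a line. arm_command: Moves the arm, as the interface text tells. Its arguments: {"type":"object","properties":{"xyz":{"type":"array"},"rot":{"type":"array"},"grip":{"type":"number"},"squeeze":{"type":"number"}},"required":["xyz","rot"]}

```bash
mkdir -p pics; ls; cat > h.py <<'E'
import numpy as np, cv2
from bench import r
def snap(cam,fn=None):
    im=r.camera(cam); 
    if fn: cv2.imwrite('pics/'+fn,im[:,:,::-1])
    return im
def w(cam,p):
    T=np.array(r.camera_model(cam)["T"]); return T[:3,:3]@np.array(p)+T[:3,3]
def proj(cam,P):
    m=r.camera_model(cam); T=np.linalg.inv(np.array(m["T"])); q=T[:3,:3]@np.array(P)+T[:3,3]
    a,b=q[0]/-q[2],-q[1]/-q[2]; k=1+m["k1"]*(a*a+b*b)
    return np.round([m["cx"]+m["fx"]*a*k, m["cy"]+m["fy"]*b*k],1)
def unproj(cam,uv,z):
    m=r.camera_model(cam); T=np.array(m["T"])
    d=np.array([(uv[0]-m["cx"])/m["fx"],(uv[1]-m["cy"])/m["fy"]]); s=d.copy()
    for _ in range(10): s=d/(1+m["k1"]*(s@s))
    v=T[:3,:3]@np.array([s[0],-s[1],-1]); o=T[:3,3]
    return o+v*(z-o[2])/v[2]
def find(cam,labels,f='spot_point'):
    for l in labels:
        for d in getattr(r,f)(l,cam):
            P=w(cam,d["at"]); print(cam,f,l,round(d["conf"],2),np.round(P,4),proj(cam,P))
E
python3 - <<'E'
from h import *
a=snap('top','top0.png'); b=snap('side','side0.png')
find('top',['slab','tray','stage','bottle','jar','carton','dish'])
find('side',['slab','tray','stage'])
s=r.read_state(); print(s)
E
```

```text
pics
top spot_point slab 0.95 [ 0.513  -0.1763  0.0348] [346.1 233.8]
top spot_point tray 0.95 [ 0.7198 -0.1562 -0.0018] [337.3 160. ]
top spot_point tray 0.74 [ 0.4608 -0.3555 -0.0009] [408.4 253.8]
top spot_point tray 0.69 [ 6.521e-01 -3.303e-01 -4.000e-04] [399.3 185. ]
top spot_point tray 0.6 [ 0.5155 -0.1756  0.0049] [344.2 233.1]
top spot_point stage 0.68 [0.581  0.175  0.0024] [217.4 207.6]
top spot_point stage 0.38 [6.211e-01 3.758e-01 3.000e-04] [144.9 192. ]
top spot_point bottle 0.9 [6.260e-01 3.738e-01 6.000e-04] [145.6 190.3]
top spot_point jar 0.9 [0.744  0.0292 0.0018] [271.2 150.1]
top spot_point carton 0.93 [ 0.65   -0.3312  0.0015] [399.8 185.7]
top spot_point dish 0.63 [ 0.4062 -0.0095  0.0023] [283.4 272.1]
top spot_point dish 0.46 [0.5819 0.1755 0.0025] [217.2 207.2]
side spot_point slab 0.43 [ 0.5166 -0.1786  0.0284] [319.7 193.9]
side spot_point tray 0.74 [ 7.140e-01 -1.619e-01 -3.000e-04] [261.  190.8]
side spot_point tray 0.71 [ 0.5184 -0.1793  0.0016] [318.9 200.9]
side spot_point tray 0.57 [ 0.4636 -0.3569  0.0011] [352.8 178.3]
side spot_point stage 0.74 [ 0.5835  0.1697 -0.0056] [246.  266.2]
{'time': 0.6, 'joint_positions': array([ 1.14137983,  0.33218617, -0.06466553,  1.46011456,  0.02159272,
        1.3498876 , -0.0885126 ]), 'joint_vel': array([-0.00035756,  0.00141746, -0.00118972,  0.00098495,  0.00040897,
       -0.00085586, -0.00026269]), 'joint_torque': array([-1.37424609e-03, -6.22764587e+01,  2.40837486e-02, -3.89991224e+01,
       -6.11331104e-02,  3.16744822e-02, -2.13295391e-05]), 'ee_pos': array([ 0.2473129 , -0.57400936,  0.22257712]), 'eef_rot': array([9.79388138e-01, 2.01987309e-01, 1.73515196e-05, 4.62980738e-05]), 'ft_force': array([ 0.15312482, -0.36679124,  0.78590205]), 'torque': array([ 0.00774357, -0.00686875,  0.00527427]), 'grip_force': 0.0, 'width': 0.08674953374047083}
```

```bash
python3 - <<'E'
import cv2
a=cv2.imread('pics/top0.png'); c=a[120:300,130:440]; cv2.imwrite('pics/c0.png',cv2.resize(c,(794,461),interpolation=cv2.INTER_CUBIC))
c=a[195:275,290:400]; cv2.imwrite('pics/c1.png',cv2.resize(c,(770,560),interpolation=cv2.INTER_CUBIC))
E
```

```text
(no output)
```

View pics/c0.png

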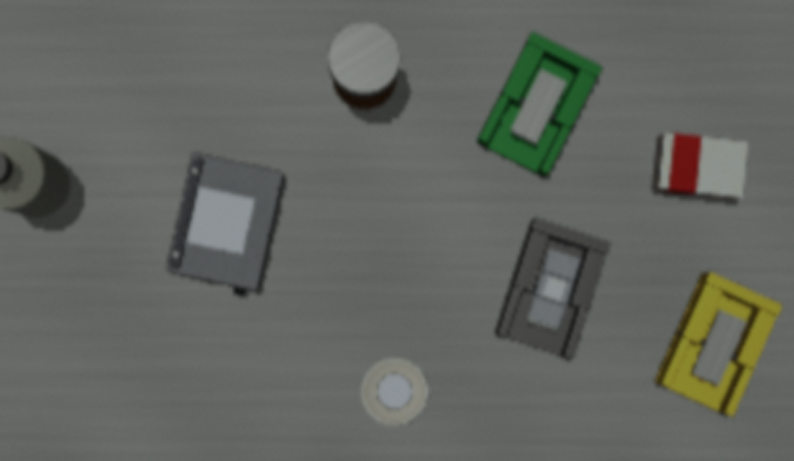

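View pics/c1.png

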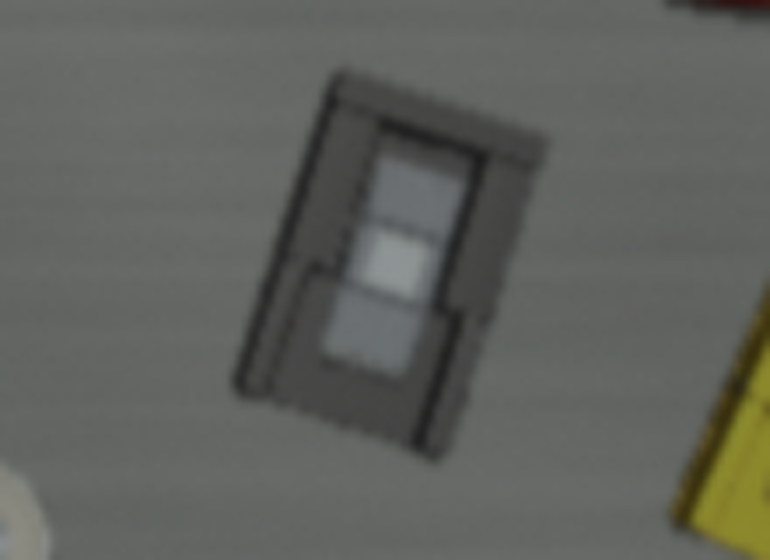

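The three tray-shaped things are green (337,160), yellow (408,254) and grey (345,233). The grey one fits: it is grey and holds the clear slab with the silvered square at about (346,233). Its open hollow faces the robot. The stage is at (217,207), with its fence on the left (+y) side. The dish is at (283,272), the jar at (271,150), and the bottle at (146,190).

```bash
python3 - <<'E'
from h import *
def rect(c,z,s,o):
    P=np.array([unproj('top',(u/s+o[0],v/s+o[1]),z)[:2] for u,v in c]) # order: +x+y, +x-y, -x-y, -x+y
    c0=P.mean(0); ex=(P[0]+P[1]-P[2]-P[3])/2; ey=(P[0]+P[3]-P[1]-P[2])/2
    print(np.round(c0,4),'L',np.linalg.norm(ex),np.linalg.norm(ey),'yaw',np.arctan2(ex[1],ex[0]),np.arctan2(-ey[0],ey[1]))
rect([(340,68),(548,135),(440,462),(238,395)],.034,7,(290,195))
rect([(195,153),(285,175),(262,292),(170,268)],.024,2.561,(130,120))
rect([(380,152),(467,178),(412,375),(322,352)],.034,7,(290,195))
print(r.camera_model('wrist'))
E
```

```text
[ 0.5158 -0.176 ] L 0.13255845852966033 0.08305609381523002 yaw -0.3057905421489602 -0.3015567173054577
[0.5821 0.1679] L 0.12559242058870101 0.09933064337918207 yaw -0.18101773689681866 -0.233143042784615
[ 0.516  -0.1774] L 0.07963742982440347 0.03537757972193138 yaw -0.272510079212011 -0.2557723581408892
{'fx': 363.2571041121794, 'fy': 363.2571041121794, 'cx': 274.3991020048432, 'cy': 211.22933870446624, 'k1': -0.061314234004558814, 'T': array([[ 3.95455289e-01,  8.86487627e-01,  2.40322285e-01,
         3.12717512e-01],
       [-9.18485110e-01,  3.81811365e-01,  1.02981476e-01,
        -5.45042795e-01],
       [-4.65975220e-04, -2.61457010e-01,  9.65215010e-01,
         3.85235541e-01],
       [ 0.00000000e+00,  0.00000000e+00,  0.00000000e+00,
         1.00000000e+00]])}
```

Call:
{"op": "arm_command", "data": {
  "xyz": [
    [0.007,0.012,0],
    [0.02,0.037,-0.005],
    [0.038,0.068,-0.01],
    [0.056,0.1,-0.02],
    [0.075,0.135,-0.025],
    [0.094,0.17,-0.03],
    [0.113,0.205,-0.035],
    [0.132,0.24,-0.04],
    [0.151,0.273,-0.05],
    [0.17,0.306,-0.055],
    [0.188,0.338,-0.06],
    [0.204,0.367,-0.065],
    [0.216,0.388,-0.07],
    [0.224,0.402,-0.072],
    [0.228,0.41,-0.073],
    [0.228,0.41,-0.073],
    [0.228,0.41,-0.073]
  ],
  "rot": [
    [0,0,-0.02],
    [0,0,-0.07],
    [0,0,-0.12],
    [0,0,-0.18],
    [0,0,-0.24],
    [0,0,-0.3],
    [0,0,-0.36],
    [0,0,-0.42],
    [0,0,-0.48],
    [0,0,-0.54],
    [0,0,-0.59],
    [0,0,-0.64],
    [0,0,-0.67],
    [0,0,-0.69],
    [0,0,-0.7],
    [0,0,-0.7],
    [0,0,-0.7]
  ],
  "grip": 0
}}

```text
time: 2.02
ee_pos: [0.4753, -0.1641, 0.1496]
eef_rot: [0.989, -0.146, -0.0, 0.0]
ft_force: [-0.5, -0.8, -0.2]
width: 0.0001
grip_force: 0.0
```

```bash
python3 - <<'E'
from h import *
s=r.read_state(); print(s['time'],s['ee_pos'],s['eef_rot'],s['width'])
im=snap('wrist'); cv2.imwrite('pics/w1.png',cv2.resize(im[:,:,::-1],(784,588)))
find('wrist',['slab','tray'])
E
```

```text
2.0167 [ 0.47526004 -0.1640756   0.14959169] [ 9.89355405e-01 -1.45519295e-01 -4.77235100e-05  1.19833879e-04] 6.206742590545079e-05
wrist spot_point slab 0.87 [ 0.5171 -0.176   0.0312] [273.  150.1]
wrist spot_point tray 0.68 [ 0.4596 -0.3527 -0.0006] [485.5 152. ]
```

View pics/w1.png

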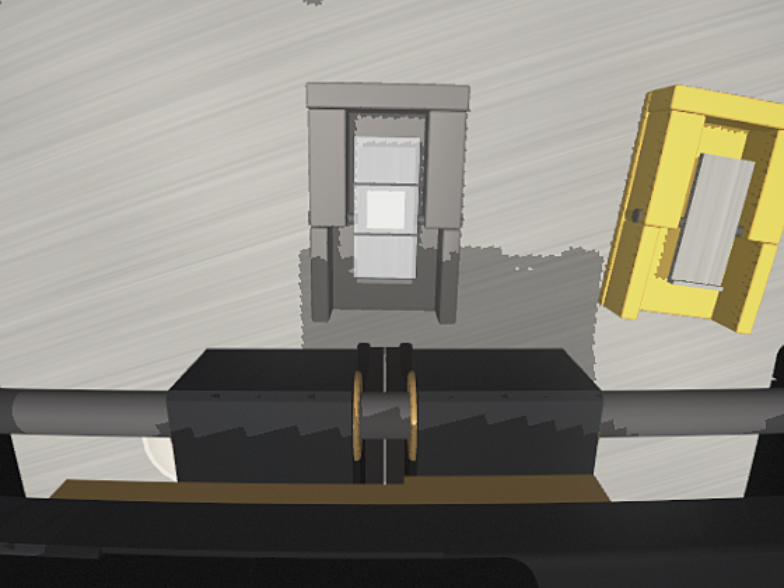

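The grey tray is right ahead. The slab's corners are at about (355,137), (419,137), (416,279) and (354,279), and the silvered square is at (386,210).

```bash
python3 - <<'E'
from h import *
def rect(c,z):
    P=np.array([unproj('wrist',(u/1.4,v/1.4),z)[:2] for u,v in c])
    c0=P.mean(0); ex=(P[0]+P[1]-P[2]-P[3])/2; ey=(P[0]+P[3]-P[1]-P[2])/2
    print(np.round(c0,4),'L',np.linalg.norm(ex),np.linalg.norm(ey),'yaw',np.arctan2(ex[1],ex[0]),np.arctan2(-ey[0],ey[1]))
rect([(355,137),(419.5,137),(416,279),(354,279)],.034)
rect([(307,84),(470,86),(457,322),(312,320)],.034)
c=np.array([.5165,-.1762]);y=-.285
for x in(-42,0,28): print(x,c+x/1e3*np.array([np.cos(y),np.sin(y)]))
E
```

```text
[ 0.5166 -0.1782] L 0.07676328724677349 0.0343946087639143 yaw -0.30980740831639997 -0.2946677523017375
[ 0.5172 -0.1785] L 0.12767405519932856 0.08377352684133285 yaw -0.310772338754572 -0.3076456385383207
-42 [ 0.47619421 -0.16439139]
0 [ 0.5165 -0.1762]
28 [ 0.54337053 -0.18407241]
```

Call:
{"op": "arm_command", "data": {
  "xyz": [
    [0.001,-0.0005,-0.01],
    [0.001,-0.0005,-0.035],
    [0.001,-0.0005,-0.065],
    [0.001,-0.0005,-0.09],
    [0.001,-0.0005,-0.105],
    [0.001,-0.0005,-0.11],
    [0.001,-0.0005,-0.112],
    [0.001,-0.0005,-0.114],
    [0.001,-0.0005,-0.1155],
    [0.001,-0.0005,-0.117],
    [0.001,-0.0005,-0.1185],
    [0.001,-0.0005,-0.12],
    [0.001,-0.0005,-0.1215],
    [0.001,-0.0005,-0.123],
    [0.001,-0.0005,-0.1245],
    [0.001,-0.0005,-0.126],
    [0.001,-0.0005,-0.1275],
    [0.001,-0.0005,-0.1275]
  ],
  "rot": [
    [0,0,-0.006],
    [0,0,-0.013],
    [0,0,-0.013],
    [0,0,-0.013],
    [0,0,-0.013],
    [0,0,-0.013],
    [0,0,-0.013],
    [0,0,-0.013],
    [0,0,-0.013],
    [0,0,-0.013],
    [0,0,-0.013],
    [0,0,-0.013],
    [0,0,-0.013],
    [0,0,-0.013],
    [0,0,-0.013],
    [0,0,-0.013],
    [0,0,-0.013],
    [0,0,-0.013]
  ]
}}

```text
time: 3.67
ee_pos: [0.4762, -0.1644, 0.0217]
eef_rot: [0.988, -0.152, -0.0, -0.0]
ft_force: [-0.7, -0.2, 0.3]
width: 0.0005
grip_force: 0.2
```

Call:
{"op": "arm_command", "data": {
  "xyz": [
    [0,0,-0.001],
    [0,0,-0.002],
    [0,0,-0.003],
    [0,0,-0.004],
    [0,0,-0.005],
    [0,0,-0.006],
    [0,0,-0.006]
  ],
  "rot": [
    [0,0,0],
    [0,0,0],
    [0,0,0],
    [0,0,0],
    [0,0,0],
    [0,0,0],
    [0,0,0]
  ]
}}

```text
time: 4.25
ee_pos: [0.4765, -0.1646, 0.0163]
eef_rot: [0.988, -0.153, 0.0, 0.0]
ft_force: [-1.2, 0.4, 5.2]
width: 0.0005
grip_force: 2.5
```

```bash
python3 - <<'E'
from h import *
im=snap('wrist'); s=r.read_state(); print(s['ft_force'],s['ee_pos'])
a=im[:,:,::-1][120:340,150:430]; b=snap('side')[:,:,::-1][150:230,260:380]
cv2.imwrite('pics/w2.png',np.vstack([cv2.resize(a,(400,314)),cv2.resize(b,(400,267),interpolation=cv2.INTER_CUBIC)]))
E
```

```text
[-0.86134311  0.07580855  5.38441605] [ 0.47649942 -0.16455446  0.0163267 ]
```

View pics/w2.png

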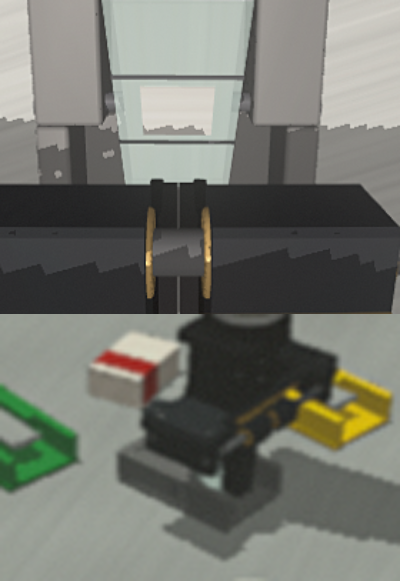

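The slab's far end has tipped up in both views, and the reaction has risen to 5 N. I'll confirm it's at the stop.

Call:
{"op": "arm_command", "data": {
  "xyz": [
    [0,0,-0.0005],
    [0,0,-0.001]
  ],
  "rot": [
    [0,0,0],
    [0,0,0]
  ]
}}

```text
time: 4.52
ee_pos: [0.4767, -0.1646, 0.0157]
eef_rot: [0.988, -0.153, 0.0, 0.0]
ft_force: [-3.9, 0.7, 13.3]
width: 0.0004
grip_force: 6.7
```

Now 13 N after 0.6 mm more travel, so the bed is at its stop. I'll retreat and pitch the tool square to the tilted slab.

Call:
{"op": "arm_command", "data": {
  "xyz": [
    [0,0,0.006],
    [0,0,0.025],
    [0,0,0.055],
    [0.002,0,0.08],
    [0.008,-0.002,0.095],
    [0.014,-0.004,0.1],
    [0.02,-0.006,0.1],
    [0.026,-0.008,0.095],
    [0.03,-0.01,0.085],
    [0.032,-0.0106,0.077],
    [0.032,-0.0106,0.075],
    [0.032,-0.0106,0.075]
  ],
  "rot": [
    [0,0,0],
    [0,0,0],
    [0,0,0],
    [-0.02,-0.06,0],
    [-0.05,-0.16,0],
    [-0.08,-0.26,0],
    [-0.11,-0.36,0],
    [-0.14,-0.455,0],
    [-0.166,-0.53,0],
    [-0.18,-0.572,0],
    [-0.18,-0.572,0],
    [-0.18,-0.572,0]
  ],
  "grip": 0.7
}}

```text
time: 5.52
ee_pos: [0.5074, -0.175, 0.0892]
eef_rot: [0.945, -0.146, 0.29, 0.045]
ft_force: [0.3, 0.4, -0.1]
width: 0.0604
grip_force: 0.0
```

```bash
python3 - <<'E'
from h import *
s=r.read_state(); print(s['time'],s['ee_pos'],s['eef_rot'],s['width'],s['ft_force'])
im=snap('wrist'); cv2.imwrite('pics/w3.png',cv2.resize(im[:,:,::-1],(784,588)))
c=np.array([.5165,-.1778]);e=np.array([.9538,-.3003]);n=np.array([.3003,.9538])
R=np.array([[np.cos(.6),-np.sin(.6)],[np.sin(.6),np.cos(.6)]])
for lx,ly,lz in [(44,17.5,6),(44,-17.5,6),(16,10,6),(16,-10,6),(-4,10,6),(-4,-10,6)]:
    x,z=R@[lx,lz]; P=c+(x-6)/1e3*e+ly/1e3*n
    print((lx,ly),proj('wrist',[*P,(z+28)/1e3])*1.4)
find('wrist',['slab'])
E
```

```text
5.5167 [ 0.50735711 -0.17497451  0.08919392] [ 0.94467143 -0.14576762  0.29044119  0.04462732] 0.0603661977044585 [ 0.30995203  0.3869972  -0.05190998]
(44, 17.5) [345.1  303.94]
(44, -17.5) [426.72 303.8 ]
(16, 10) [363.44 364.42]
(16, -10) [408.52 364.42]
(-4, 10) [364.   405.16]
(-4, -10) [407.96 405.02]
wrist spot_point slab 0.73 [ 0.5151 -0.1727  0.0354] [268.9 274.2]
```

View pics/w3.png

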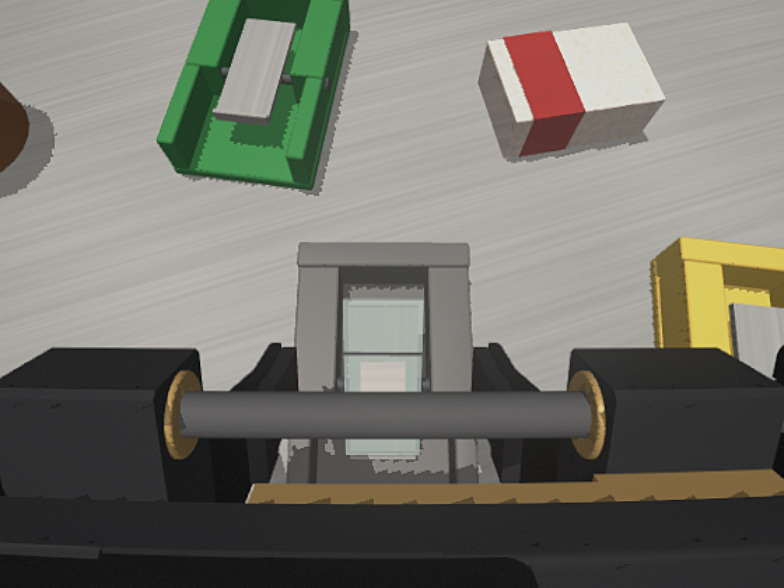

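The raised end shows at (343,300)–(423,299) and the square at (361–405, 362), within 2 mm of the prediction. I'll advance along the tool axis with about +1 mm in x, then grip.

Call:
{"op": "arm_command", "data": {
  "xyz": [
    [0.004,-0.001,-0.005],
    [0.01,-0.003,-0.014],
    [0.017,-0.005,-0.024],
    [0.023,-0.0065,-0.032],
    [0.027,-0.0077,-0.0375],
    [0.029,-0.0082,-0.0402],
    [0.029,-0.0082,-0.0402],
    [0.029,-0.0082,-0.0402]
  ],
  "rot": [
    [0,0,0],
    [0,0,0],
    [0,0,0],
    [0,0,0],
    [0,0,0],
    [0,0,0],
    [0,0,0],
    [0,0,0]
  ]
}}

```text
time: 6.28
ee_pos: [0.5382, -0.1836, 0.0505]
eef_rot: [0.944, -0.146, 0.292, 0.045]
ft_force: [0.3, -0.1, 0.5]
width: 0.0608
grip_force: 0.0
```

Call:
{"op": "arm_command", "data": {
  "xyz": [
    [0,0,0],
    [0,0,0],
    [0,0,0],
    [0,0,0],
    [0,0,0],
    [0,0,0],
    [0,0,0],
    [0,0,0]
  ],
  "rot": [
    [0,0,0],
    [0,0,0],
    [0,0,0],
    [0,0,0],
    [0,0,0],
    [0,0,0],
    [0,0,0],
    [0,0,0]
  ],
  "grip": 0.3,
  "squeeze": 15
}}

```text
time: 6.95
ee_pos: [0.5374, -0.1834, 0.05]
eef_rot: [0.944, -0.146, 0.292, 0.045]
ft_force: [-0.4, -1.0, 1.3]
width: 0.0345
grip_force: 15.0
```

Call:
{"op": "arm_command", "data": {
  "xyz": [
    [0,0,0.001],
    [0,0,0.003],
    [0,0,0.006],
    [0,0,0.01],
    [0,0,0.015],
    [0,0,0.022],
    [0,0,0.03],
    [0,0,0.04],
    [0,0,0.05],
    [0,0,0.06],
    [0,0,0.07],
    [0,0,0.078],
    [0,0,0.083],
    [0,0,0.085]
  ],
  "rot": [
    [0,0,0],
    [0,0,0],
    [0,0,0],
    [0,0,0],
    [0,0,0],
    [0,0,0],
    [0,0,0],
    [0,0,0],
    [0,0,0],
    [0,0,0],
    [0,0,0],
    [0,0,0],
    [0,0,0],
    [0,0,0]
  ]
}}

```text
time: 8.12
ee_pos: [0.5376, -0.1834, 0.1358]
eef_rot: [0.944, -0.146, 0.292, 0.045]
ft_force: [-0.0, -0.6, -0.1]
width: 0.0348
grip_force: 15.0
```

```bash
python3 - <<'E'
from h import *
s=r.read_state(); print(s['time'],s['ee_pos'],s['eef_rot'],s['width'],s['ft_force'],s['grip_force'])
im=snap('wrist'); a=cv2.resize(im[:,:,::-1],(448,336))
b=snap('side')[:,:,::-1][110:230,230:390]; t=snap('top')[:,:,::-1][190:270,140:400]
cv2.imwrite('pics/w4.png',np.hstack([np.vstack([a,cv2.resize(t,(448,138))]),cv2.resize(b,(352,474))[:, :]]))
find('top',['stage']); find('side',['stage','slab']);find('wrist',['slab'])
E
```

```text
8.1167 [ 0.53762258 -0.18335243  0.13579506] [ 0.94405614 -0.14564268  0.29246811  0.04481756] 0.03480027250656018 [-0.00724831 -0.64460635 -0.06827622] 14.999600350856781
top spot_point stage 0.7 [5.755e-01 1.727e-01 5.000e-04] [218.3 209.6]
side spot_point stage 0.89 [ 0.5857  0.1707 -0.0033] [245.  265.6]
side spot_point slab 0.52 [ 0.515  -0.1732  0.1174] [320.6 169.4]
wrist spot_point slab 0.66 [ 0.512  -0.1699  0.1169] [265.7 326.2]
```

View pics/w4.png

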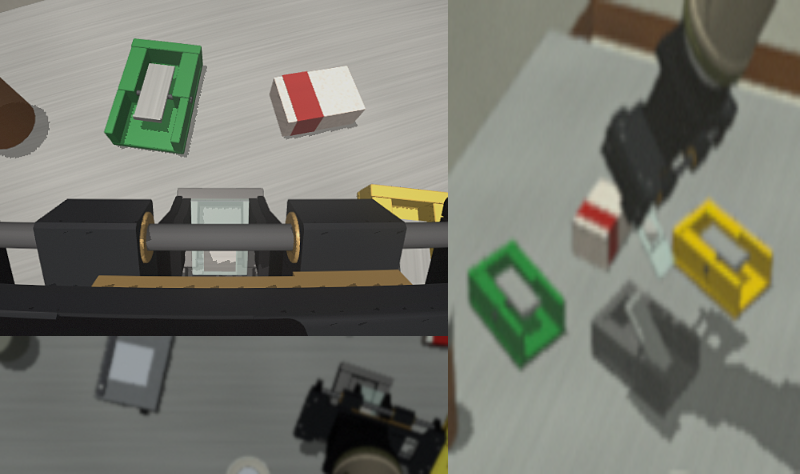

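The slab is held by its raised end and the bed has stayed up. I'll carry it to above the stage and level it.

Call:
{"op": "arm_command", "data": {
  "xyz": [
    [0.001,0.005,0.002],
    [0.003,0.016,0.005],
    [0.006,0.031,0.008],
    [0.01,0.05,0.01],
    [0.015,0.073,0.01],
    [0.02,0.098,0.01],
    [0.025,0.124,0.01],
    [0.03,0.15,0.01],
    [0.036,0.177,0.01],
    [0.041,0.204,0.008],
    [0.047,0.23,0.005],
    [0.052,0.256,0],
    [0.057,0.28,-0.005],
    [0.061,0.301,-0.012],
    [0.065,0.319,-0.02],
    [0.068,0.332,-0.028],
    [0.07,0.339,-0.034],
    [0.07,0.3415,-0.036],
    [0.07,0.3415,-0.036],
    [0.07,0.3415,-0.036]
  ],
  "rot": [
    [0,0,0],
    [0.006,0.019,0],
    [0.015,0.048,0],
    [0.027,0.086,0],
    [0.039,0.124,0],
    [0.051,0.162,0],
    [0.063,0.2,0],
    [0.075,0.238,0],
    [0.087,0.276,0],
    [0.099,0.315,0],
    [0.111,0.353,0],
    [0.123,0.391,0],
    [0.135,0.429,0],
    [0.147,0.467,0],
    [0.159,0.505,0],
    [0.168,0.535,0],
    [0.176,0.56,0],
    [0.18,0.572,0],
    [0.18,0.572,0],
    [0.18,0.572,0]
  ]
}}

```text
time: 10.13
ee_pos: [0.6073, 0.1579, 0.0989]
eef_rot: [0.988, -0.153, 0.0, 0.0]
ft_force: [-0.4, -1.2, 0.7]
width: 0.0342
grip_force: 15.0
```

```bash
python3 - <<'E'
from h import *
s=r.read_state(); print(s['time'],s['ee_pos'],s['eef_rot'],s['width'],s['ft_force'],s['grip_force'])
im=snap('wrist'); cv2.imwrite('pics/w5.png',cv2.resize(im[:,:,::-1],(784,588)))
find('wrist',['stage','slab'])
T=r.camera_model('wrist'); c=np.array([.5815,.17])
for y in(-.2,):
  e=np.array([np.cos(y),np.sin(y)]);n=np.array([-e[1],e[0]])
  for a,b,z in [(65,50,24),(65,-50,24),(30,34,24),(30,-26,24),(60,36,30)]: print(a,b,proj('wrist',[*(c+a/1e3*e+b/1e3*n),z/1e3])*1.4)
E
```

```text
10.1333 [0.60732094 0.15785687 0.09889417] [ 9.88265182e-01 -1.52747583e-01  2.45042139e-04  2.12342499e-04] 0.03423228125987302 [-0.35476891 -1.21892485  0.67962209] 14.999660700559616
wrist spot_point stage 0.77 [ 5.854e-01  1.705e-01 -1.000e-04] [268.  242.7]
wrist spot_point slab 0.84 [0.5782 0.1668 0.0974] [276.  318.3]
wrist spot_point slab 0.55 [0.6223 0.3756 0.002 ] [ 12.9 273.6]
65 50 [258.02 246.26]
65 -50 [468.44 223.72]
30 34 [302.12 313.04]
30 -26 [423.92 300.44]
60 36 [286.3  255.78]
```

View pics/w5.png

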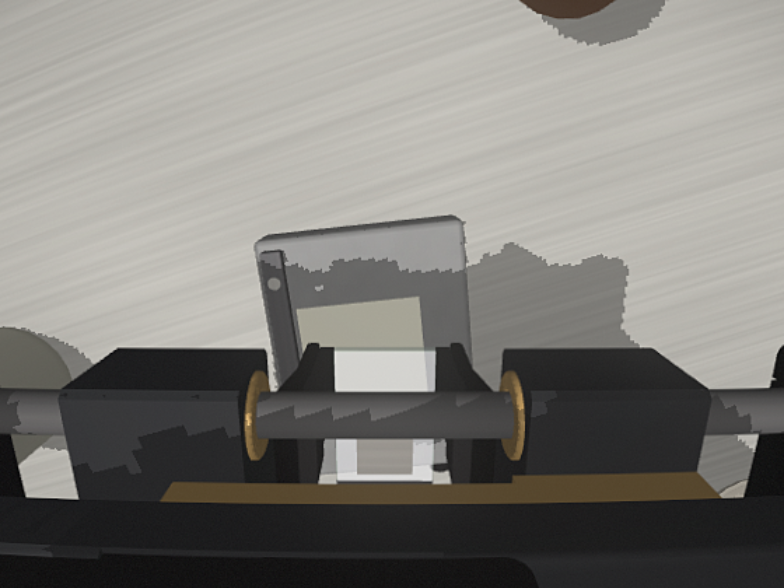

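The stage's far edge runs (257,239)–(465,217), the window's far corners are (297,311) and (419,297), and the fence's end is at (262–283,252). The slab's end is at (335–435,348), with the square at (357–412, ~473).

```bash
python3 - <<'E'
from h import *
U=lambda u,v,z: unproj('wrist',(u/1.4,v/1.4),z)[:2]
A,B=U(257,239,.024),U(465,217,.024); C,D=U(297,311,.024),U(419,297,.024)
F=[U(284,252,.030),U(300,349,.024)]
for p,q,a,b in [(A,B,65,0),(C,D,30,4)]:
    y=p-q; yaw=np.arctan2(-y[0],y[1]); Y=-.2
    for Y in(-.2,yaw):
        e=np.array([np.cos(Y),np.sin(Y)]);n=np.array([-e[1],e[0]])
        print('yaw',yaw,np.linalg.norm(y),'centre',(p+q)/2-a/1e3*e-b/1e3*n)
f=F[0]-F[1];print('fence yaw',np.arctan2(f[1],f[0]))
z=.0989+.002
P,Q=U(335,348,z+.002),U(435,348,z+.002); s0=U(384,474,z+.002)
tcp=np.array([.6073,.1579]);Y=-.307;e=np.array([np.cos(Y),np.sin(Y)]);n=np.array([-e[1],e[0]])
for v in(P,Q,s0): print((v-tcp)@e,(v-tcp)@n)
E
```

```text
yaw -0.20239617473945712 0.09849867530271267 centre [0.58494823 0.16994269]
yaw -0.20239617473945712 0.09849867530271267 centre [0.58497936 0.1700953 ]
yaw -0.18835165996579806 0.06007739499103007 centre [0.58355471 0.17191434]
yaw -0.18835165996579806 0.06007739499103007 centre [0.583533   0.17156247]
fence yaw -0.22158636054132033
0.009902359681306813 0.01688420007317508
0.00990063076736971 -0.016549356381101405
-0.03876293089494479 0.0005107658408491783
```

Call:
{"op": "arm_command", "data": {
  "xyz": [
    [0.001,0.001,-0.004],
    [0.002,0.0015,-0.015],
    [0.003,0.002,-0.03],
    [0.0033,0.0021,-0.044],
    [0.0033,0.0021,-0.055],
    [0.0033,0.0021,-0.062],
    [0.0033,0.0021,-0.066],
    [0.0033,0.0021,-0.068],
    [0.0033,0.0021,-0.069],
    [0.0033,0.0021,-0.07],
    [0.0033,0.0021,-0.071],
    [0.0033,0.0021,-0.0715],
    [0.0033,0.0021,-0.0715]
  ],
  "rot": [
    [0,0,0.02],
    [0,0,0.05],
    [0,0,0.08],
    [0,0,0.107],
    [0,0,0.107],
    [0,0,0.107],
    [0,0,0.107],
    [0,0,0.107],
    [0,0,0.107],
    [0,0,0.107],
    [0,0,0.107],
    [0,0,0.107],
    [0,0,0.107]
  ]
}}

```text
time: 11.37
ee_pos: [0.6107, 0.1603, 0.0276]
eef_rot: [0.995, -0.099, 0.0, 0.0]
ft_force: [-0.1, 0.7, -0.6]
width: 0.0344
grip_force: 15.0
```

```bash
python3 - <<'E'
from h import *
s=r.read_state(); print(s['time'],s['ee_pos'],s['eef_rot'],s['width'],s['ft_force'],s['torque'],s['grip_force'])
a=cv2.resize(snap('wrist')[:,:,::-1][160:390,120:420],(600,460))
b=cv2.resize(snap('side')[:,:,::-1][225:305,180:310],(200,123),interpolation=cv2.INTER_CUBIC)
a[:123,400:]=b
cv2.imwrite('pics/w6.png',a)
E
```

```text
11.3667 [0.61074692 0.16028478 0.02759783] [ 9.95038937e-01 -9.94860643e-02  1.87407331e-04  3.14355962e-05] 0.034429312858490435 [-0.07609679  0.70654319 -0.61420969] [ 0.01594445  0.00728757 -0.00855424] 14.999702721834183
```

View pics/w6.png

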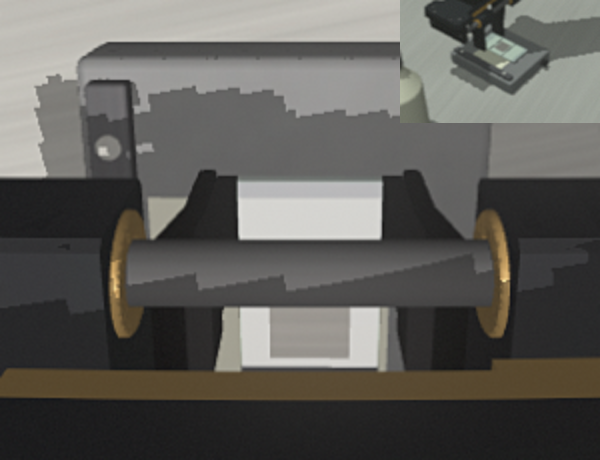

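The slab is parallel to the stage, with its end at (238–382,180), and the fence is to the left at (90–130). I'll lower it gently now.

Call:
{"op": "arm_command", "data": {
  "xyz": [
    [0,0,-0.0005],
    [0,0,-0.001],
    [0,0,-0.0015],
    [0,0,-0.002],
    [0,0,-0.002]
  ],
  "rot": [
    [0,0,0],
    [0,0,0],
    [0,0,0],
    [0,0,0],
    [0,0,0]
  ]
}}

```text
time: 11.88
ee_pos: [0.6107, 0.1603, 0.0256]
eef_rot: [0.995, -0.099, 0.0, 0.0]
ft_force: [-0.1, -0.7, 3.1]
width: 0.0346
grip_force: 15.0
```

Call:
{"op": "arm_command", "data": {
  "xyz": [
    [0,0,-0.0004],
    [0,0,-0.0008],
    [0,0,-0.0008]
  ],
  "rot": [
    [0,0,0],
    [0,0,0],
    [0,0,0]
  ]
}}

```text
time: 12.13
ee_pos: [0.6107, 0.1603, 0.0254]
eef_rot: [0.995, -0.099, 0.0, 0.0]
ft_force: [-3.9, -1.4, 9.9]
width: 0.0343
grip_force: 15.0
```

Contact confirmed, so the slab is on the stage. I'll back off the press, release and rise.

Call:
{"op": "arm_command", "data": {
  "xyz": [
    [0,0,0.0004],
    [0,0,0.0008]
  ],
  "rot": [
    [0,0,0],
    [0,0,0]
  ]
}}

```text
time: 12.3
ee_pos: [0.6106, 0.1603, 0.0256]
eef_rot: [0.995, -0.099, 0.0, 0.0]
ft_force: [-0.1, -0.5, 0.7]
width: 0.0346
grip_force: 15.0
```

Call:
{"op": "arm_command", "data": {
  "xyz": [
    [0,0,0],
    [0,0,0],
    [0,0,0],
    [0,0,0],
    [0,0,0],
    [0,0,0.004],
    [0,0,0.015],
    [0,0,0.035],
    [0,0,0.06],
    [0,0,0.085],
    [0,0,0.1],
    [-0.02,0.002,0.105],
    [-0.04,0.004,0.105],
    [-0.05,0.005,0.105],
    [-0.05,0.005,0.105]
  ],
  "rot": [
    [0,0,0],
    [0,0,0],
    [0,0,0],
    [0,0,0],
    [0,0,0],
    [0,0,0],
    [0,0,0],
    [0,0,0],
    [0,0,0],
    [0,0,0],
    [0,0,0],
    [0,0,0],
    [0,0,0],
    [0,0,0],
    [0,0,0]
  ],
  "grip": 0.52
}}

```text
time: 13.55
ee_pos: [0.5592, 0.166, 0.1313]
eef_rot: [0.995, -0.099, 0.0, 0.0]
ft_force: [0.9, -0.3, 0.2]
width: 0.0453
grip_force: 0.0
```

```bash
python3 - <<'E'
from h import *
s=r.read_state(); print(s['time'],s['ee_pos'],s['eef_rot'],s['width'],s['ft_force'],s['grip_force'])
im=snap('wrist'); cv2.imwrite('pics/w7.png',cv2.resize(im[:,:,::-1],(784,588)))
find('wrist',['stage','slab'])
E
```

```text
13.55 [0.55915339 0.16596961 0.13133504] [ 9.95136723e-01 -9.85022099e-02  3.22879665e-04  3.36034179e-04] 0.04528975744478203 [ 0.91713836 -0.27913383  0.21062908] 0.0
wrist spot_point slab 0.77 [0.5812 0.1674 0.0232] [266.9 184.5]
```

View pics/w7.png

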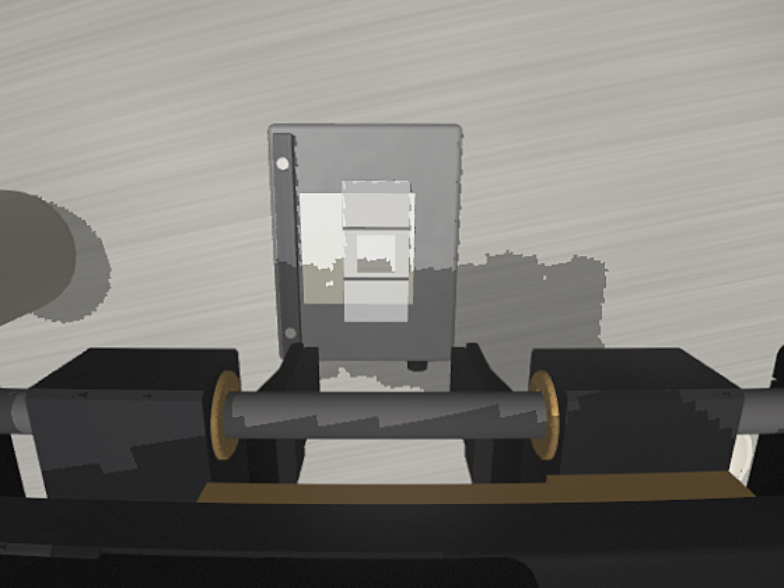

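The slab lies flat, with corners at (342,181), (411,181), (408,321) and (344,321). The square is at (376,253), inside the window. The fence's inner face runs from (296,134) to about (301,345).

```bash
python3 - <<'E'
from h import *
U=lambda u,v,z: unproj('wrist',(u/1.4,v/1.4),z)[:2]
def rect(c,z):
    P=np.array([U(u,v,z) for u,v in c]); c0=P.mean(0); ex=(P[0]+P[1]-P[2]-P[3])/2; ey=(P[0]+P[3]-P[1]-P[2])/2
    print(np.round(c0,4),np.linalg.norm(ex),np.linalg.norm(ey),'yaw',np.arctan2(ex[1],ex[0]),np.arctan2(-ey[0],ey[1])); return c0
c=rect([(342.5,181),(411,181),(408,321),(344.5,321)],.028)
rect([(301,193),(415,193),(412,304),(304,303)],.024)
st=rect([(268,125),(462,125),(455,360),(280,358)],.024)
f=[U(296,134,.030),U(301,345,.030)]; d=f[0]-f[1]; Y=np.arctan2(d[1],d[0]); print('fence yaw',Y)
for Y in(-.2,Y):
  n=np.array([-np.sin(Y),np.cos(Y)]); print('slab centre to fence top edge',[(p-c)@n for p in f])
E
```

```text
[0.5844 0.1651] 0.07508981838635073 0.03490590025620786 yaw -0.20739428879837785 -0.2001849527092239
[0.5876 0.1746] 0.05998738819887055 0.05954201760275713 yaw -0.21280652145772855 -0.20543868448491306
[0.5874 0.1702] 0.1270524840226153 0.09904840039526837 yaw -0.19797659029669748 -0.206705235191626
fence yaw -0.21836288461356737
slab centre to fence top edge [np.float64(0.03980686635809854), np.float64(0.04185576503899069)]
slab centre to fence top edge [np.float64(0.04091525906521519), np.float64(0.04091525906521518)]
```

Gap to the fence is about 23.5 mm, so I'll push in +n with shut fingers at mid-length, starting from the robot-right side of the slab.

Call:
{"op": "arm_command", "data": {
  "xyz": [
    [0.004,-0.011,0],
    [0.009,-0.027,-0.003],
    [0.013,-0.039,-0.01],
    [0.0149,-0.0443,-0.022],
    [0.0149,-0.0443,-0.04],
    [0.0149,-0.0443,-0.06],
    [0.0149,-0.0443,-0.08],
    [0.0149,-0.0443,-0.095],
    [0.0149,-0.0443,-0.1025],
    [0.0149,-0.0443,-0.1055],
    [0.0149,-0.0443,-0.1055]
  ],
  "rot": [
    [0,0,0],
    [0,0,0],
    [0,0,0],
    [0,0,0],
    [0,0,0],
    [0,0,0],
    [0,0,0],
    [0,0,0],
    [0,0,0],
    [0,0,0],
    [0,0,0]
  ],
  "grip": 0
}}

```text
time: 14.62
ee_pos: [0.5749, 0.1209, 0.0246]
eef_rot: [0.995, -0.099, -0.001, 0.0]
ft_force: [-0.4, -0.5, 0.6]
width: 0.0008
grip_force: 0.0
```

Call:
{"op": "arm_command", "data": {
  "xyz": [
    [0,0,0.0003],
    [0.0004,0.002,0.0003],
    [0.0008,0.004,0.0003],
    [0.0012,0.006,0.0003],
    [0.0016,0.008,0.0003],
    [0.002,0.01,0.0003],
    [0.0024,0.0118,0.0003],
    [0.0028,0.0137,0.0003],
    [0.0032,0.0157,0.0003],
    [0.0036,0.0176,0.0003],
    [0.004,0.0196,0.0003],
    [0.0044,0.0216,0.0003],
    [0.0048,0.0235,0.0003],
    [0.0052,0.0255,0.0003],
    [0.0056,0.0274,0.0003],
    [0.0058,0.0284,0.0003],
    [0.006,0.0294,0.0003],
    [0.006,0.0294,0.0003]
  ],
  "rot": [
    [0,0,0],
    [0,0,0],
    [0,0,0],
    [0,0,0],
    [0,0,0],
    [0,0,0],
    [0,0,0],
    [0,0,0],
    [0,0,0],
    [0,0,0],
    [0,0,0],
    [0,0,0],
    [0,0,0],
    [0,0,0],
    [0,0,0],
    [0,0,0],
    [0,0,0],
    [0,0,0]
  ]
}}

```text
time: 16.12
ee_pos: [0.5815, 0.1507, 0.0252]
eef_rot: [0.995, -0.099, 0.0, -0.0]
ft_force: [0.6, -0.4, -0.2]
width: 0.0005
grip_force: 0.0
```

```bash
python3 - <<'E'
from h import *
s=r.read_state(); print(s['time'],s['ee_pos'],s['eef_rot'],s['width'],s['ft_force'],s['grip_force'])
a=cv2.resize(snap('wrist')[:,:,::-1][160:390,120:420],(600,460))
b=cv2.resize(snap('side')[:,:,::-1][225:305,180:310],(200,123),interpolation=cv2.INTER_CUBIC)
a[:123,400:]=b
cv2.imwrite('pics/w8.png',a)
E
```

```text
16.1167 [0.58152755 0.15066662 0.025178  ] [ 9.95052692e-01 -9.93485692e-02  1.03562814e-05 -4.22419319e-05] 0.0005439107460836214 [ 0.55883606 -0.36469617 -0.21969585] 0.0
```

Call:
{"op": "arm_command", "data": {
  "xyz": [
    [0.0001,0.0007,0],
    [0.0003,0.0015,0],
    [0.0004,0.0022,0],
    [0.0006,0.0029,0],
    [0.0007,0.0037,0],
    [0.0009,0.0044,0],
    [0.0009,0.0044,0]
  ],
  "rot": [
    [0,0,0],
    [0,0,0],
    [0,0,0],
    [0,0,0],
    [0,0,0],
    [0,0,0],
    [0,0,0]
  ]
}}

```text
time: 16.8
ee_pos: [0.5824, 0.155, 0.0252]
eef_rot: [0.995, -0.099, 0.0, -0.0]
ft_force: [0.4, -0.4, -0.7]
width: 0.0005
grip_force: 0.0
```

Call:
{"op": "arm_command", "data": {
  "xyz": [
    [0.0001,0.0005,0],
    [0.0002,0.001,0],
    [0.0003,0.0015,0],
    [0.0003,0.0015,0]
  ],
  "rot": [
    [0,0,0],
    [0,0,0],
    [0,0,0],
    [0,0,0]
  ]
}}

```text
time: 17.13
ee_pos: [0.5827, 0.1564, 0.0252]
eef_rot: [0.995, -0.099, 0.0, -0.0]
ft_force: [0.4, 0.4, -0.1]
width: 0.0006
grip_force: 0.0
```

```bash
python3 - <<'E'
from h import *
snap('wrist'); snap('side'); find('wrist',['slab']); find('side',['slab'])
c=np.array([.5844,.1651]); n=np.array([.1987,.98])
print('flush centre would be',c+.0235*n)
E
```

```text
side spot_point slab 0.55 [0.5866 0.1861 0.0228] [240.9 261.5]
flush centre would be [0.58906945 0.18813   ]
```

Call:
{"op": "arm_command", "data": {
  "xyz": [
    [0.0001,0.0005,0],
    [0.0002,0.001,0],
    [0.0003,0.0015,0],
    [0.0003,0.0015,0]
  ],
  "rot": [
    [0,0,0],
    [0,0,0],
    [0,0,0],
    [0,0,0]
  ]
}}

```text
time: 17.67
ee_pos: [0.583, 0.1579, 0.0252]
eef_rot: [0.995, -0.099, 0.0, 0.0]
ft_force: [-0.2, 0.1, 0.7]
width: 0.0006
grip_force: 0.0
```

Call:
{"op": "arm_command", "data": {
  "xyz": [
    [0.0001,0.0005,0],
    [0.0002,0.001,0],
    [0.0003,0.0015,0],
    [0.0003,0.0015,0]
  ],
  "rot": [
    [0,0,0],
    [0,0,0],
    [0,0,0],
    [0,0,0]
  ]
}}

```text
time: 18.0
ee_pos: [0.5833, 0.1594, 0.0252]
eef_rot: [0.995, -0.099, 0.0, -0.0]
ft_force: [0.9, 0.3, -0.2]
width: 0.0005
grip_force: 0.0
```

Call:
{"op": "arm_command", "data": {
  "xyz": [
    [0.0001,0.0005,0],
    [0.0002,0.001,0],
    [0.0002,0.001,0]
  ],
  "rot": [
    [0,0,0],
    [0,0,0],
    [0,0,0]
  ]
}}

```text
time: 18.25
ee_pos: [0.5835, 0.1604, 0.0252]
eef_rot: [0.995, -0.099, 0.0, 0.0]
ft_force: [0.4, -0.6, -0.0]
width: 0.0004
grip_force: 0.0
```

Call:
{"op": "arm_command", "data": {
  "xyz": [
    [0.0001,0.0004,0],
    [0.0002,0.0008,0],
    [0.0002,0.0008,0]
  ],
  "rot": [
    [0,0,0],
    [0,0,0],
    [0,0,0]
  ]
}}

```text
time: 18.5
ee_pos: [0.5837, 0.1612, 0.0252]
eef_rot: [0.995, -0.099, 0.0, 0.0]
ft_force: [-0.3, -0.0, 1.3]
width: 0.0003
grip_force: 0.0
```

Call:
{"op": "arm_command", "data": {
  "xyz": [
    [0.0001,0.0004,0],
    [0.0002,0.0008,0],
    [0.0002,0.0008,0]
  ],
  "rot": [
    [0,0,0],
    [0,0,0],
    [0,0,0]
  ]
}}

```text
time: 18.75
ee_pos: [0.5839, 0.162, 0.0252]
eef_rot: [0.995, -0.099, -0.0, 0.0]
ft_force: [0.1, 0.0, 0.7]
width: 0.0004
grip_force: 0.0
```

```bash
python3 - <<'E'
from h import *
b=snap('side'); find('side',['slab']); snap('wrist'); find('wrist',['slab'])
c=np.array([.5844,.1651]); n=np.array([.1987,.98]); print((r.read_state()['ee_pos'][:2]-c)@n)
E
```

```text
side spot_point slab 0.85 [0.5892 0.1913 0.0226] [239.  262.5]
-0.003248450406817094
```

Call:
{"op": "arm_command", "data": {
  "xyz": [
    [0.0001,0.0004,0],
    [0.0002,0.0008,0],
    [0.0002,0.0008,0]
  ],
  "rot": [
    [0,0,0],
    [0,0,0],
    [0,0,0]
  ]
}}

```text
time: 19.2
ee_pos: [0.5841, 0.1628, 0.0252]
eef_rot: [0.995, -0.099, 0.0, -0.0]
ft_force: [0.7, 0.8, -0.2]
width: 0.0005
grip_force: 0.0
```

Call:
{"op": "arm_command", "data": {
  "xyz": [
    [0.0001,0.0004,0],
    [0.0002,0.0008,0],
    [0.0002,0.0008,0]
  ],
  "rot": [
    [0,0,0],
    [0,0,0],
    [0,0,0]
  ]
}}

```text
time: 19.45
ee_pos: [0.5843, 0.1633, 0.0251]
eef_rot: [0.995, -0.1, -0.0, 0.0]
ft_force: [0.9, -1.4, 0.3]
width: 0.0005
grip_force: 0.5
```

```bash
python3 - <<'E'
from h import *
print(r.read_state()['ee_pos'],r.read_state()['ft_force'])
a=cv2.resize(snap('wrist')[:,:,::-1][150:390,120:420],(500,400))
b=cv2.resize(snap('side')[:,:,::-1][235:300,190:290],(300,195),interpolation=cv2.INTER_CUBIC)
c=np.zeros((400,300,3),np.uint8); c[:195]=b
cv2.imwrite('pics/w9.png',np.hstack([a,c]))
E
```

```text
[0.58427661 0.16332915 0.02513146] [ 0.90679044 -1.36797693  0.26219903]
```

Force is starting to rise against the fence. I'll press a little more to seat the edge.

Call:
{"op": "arm_command", "data": {
  "xyz": [
    [0.0001,0.0003,0],
    [0.0001,0.0006,0],
    [0.0001,0.0006,0],
    [0.0001,0.0006,0]
  ],
  "rot": [
    [0,0,0],
    [0,0,0],
    [0,0,0],
    [0,0,0]
  ]
}}

```text
time: 19.88
ee_pos: [0.5844, 0.1635, 0.0251]
eef_rot: [0.995, -0.1, -0.0, 0.0]
ft_force: [-1.8, -4.1, 1.6]
width: 0.0003
grip_force: 2.3
```

Call:
{"op": "arm_command", "data": {
  "xyz": [
    [0.0001,0.0004,0],
    [0.0001,0.0004,0],
    [0.0001,0.0004,0]
  ],
  "rot": [
    [0,0,0],
    [0,0,0],
    [0,0,0]
  ]
}}

```text
time: 20.13
ee_pos: [0.5844, 0.1635, 0.0251]
eef_rot: [0.995, -0.1, -0.0, 0.001]
ft_force: [-2.6, -5.8, 3.2]
width: 0.0003
grip_force: 3.1
```

```bash
python3 - <<'E'
from h import *
s=r.read_state(); q=s['eef_rot']; print(s['ft_force'],s['torque'],2*np.arctan2(q[1],q[0]),s['ee_pos'])
E
```

```text
[-2.63200254 -5.75188028  3.18514731] [-1.28280422  0.68888861  0.00455473] -0.1998238610960151 [0.58438705 0.16351301 0.0250872 ]
```

Call:
{"op": "arm_command", "data": {
  "xyz": [
    [-0.0002,-0.001,0],
    [-0.0006,-0.003,0],
    [-0.0014,-0.007,0],
    [-0.0024,-0.012,0],
    [-0.003,-0.015,0.005],
    [-0.003,-0.016,0.02],
    [-0.005,-0.016,0.045],
    [-0.01,-0.016,0.07],
    [-0.02,-0.01,0.09],
    [-0.03,0,0.102],
    [-0.035,0.005,0.106],
    [-0.035,0.005,0.106],
    [-0.035,0.005,0.106]
  ],
  "rot": [
    [0,0,0],
    [0,0,0],
    [0,0,0],
    [0,0,0],
    [0,0,0],
    [0,0,0],
    [0,0,0],
    [0,0,0],
    [0,0,0],
    [0,0,0],
    [0,0,0],
    [0,0,0],
    [0,0,0]
  ]
}}

```text
time: 21.22
ee_pos: [0.5496, 0.1693, 0.1313]
eef_rot: [0.995, -0.099, 0.0, 0.0]
ft_force: [-0.5, -0.4, -0.4]
width: 0.0004
grip_force: 0.0
```

```bash
python3 - <<'E'
from h import *
s=r.read_state(); print(s['time'],s['ee_pos'],s['eef_rot'])
im=snap('wrist'); cv2.imwrite('pics/w10.png',cv2.resize(im[:,:,::-1][70:270,160:400],(720,600),interpolation=cv2.INTER_CUBIC))
find('wrist',['slab','stage'])
snap('top'); find('top',['bottle','jar','carton','dish'])
E
```

```text
21.2167 [0.54964603 0.16931708 0.13133168] [ 9.95068665e-01 -9.91876138e-02  3.42525989e-04  2.27976245e-04]
wrist spot_point slab 0.56 [0.5883 0.192  0.0243] [234.  165.5]
wrist spot_point stage 0.97 [ 0.5891  0.1749 -0.0042] [257.9 155.4]
top spot_point bottle 0.7 [0.6218 0.3743 0.0011] [145.4 191.7]
top spot_point jar 0.74 [0.7436 0.0326 0.0009] [269.9 150.3]
top spot_point carton 0.8 [ 0.6513 -0.3328 -0.0019] [400.  185.4]
top spot_point carton 0.59 [0.7402 0.0288 0.0032] [271.3 151.3]
top spot_point dish 0.85 [ 0.4083 -0.0107 -0.0013] [283.8 271.3]
```

View pics/w10.png

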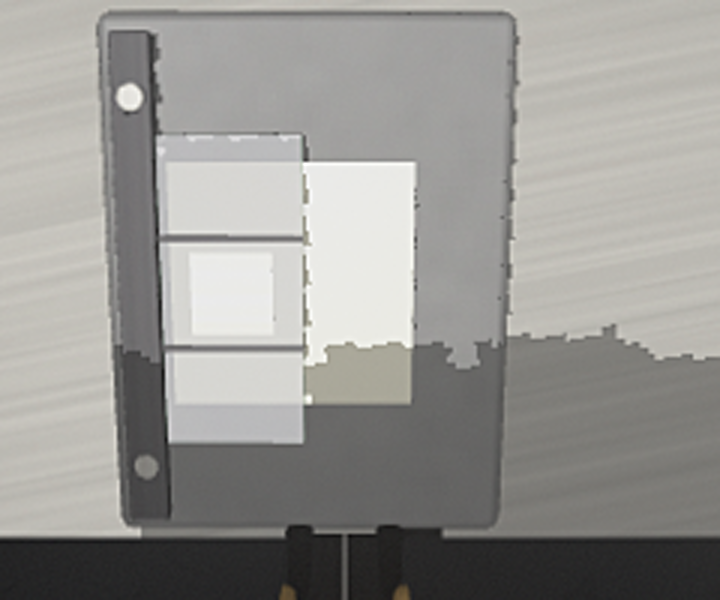

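The slab's left edge runs (157,135)–(168,443) and lies on the fence's face line, (153,32)–(170,518), at both ends. The square at (231,293) is over the window, and the other objects haven't moved. I'll hand in.

```bash
python3 -c "
from bench import r
print(r.close_job())"
```

```text
the job is handed in; nothing more can be done
None
```

The job is handed in at about 21 s: the chamber was tipped up, laid on the stage about 23 mm short of the fence, released, and pushed flush along it with the silvered square over the white window; the bottle, jar, carton and dish are where they were.

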